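# Take the battery cover off the air pump

### The arm

A 6-joint arm with a two-finger parallel gripper is mounted at the origin on the work surface. World frame = base frame: x ahead of the robot, y to its left, z up, the work surface at z = 0. Lengths are in m, angles in rad, forces in N, time in s.
With the tool pointing down it reaches from about 0.275 to 0.85 m from the base axis. Payload 19 kg.
Tool frame: the origin (TCP) lies at the very end of the fingers, on their centre line; the grasp point (between the pads) lies 19 mm behind it; x points along the fingers, y is the direction in which the jaws open and shut, and the axes are right-handed (so a half turn about x gives the same grasp; the last joint's range is limited). The gripper opens to 85 mm and grips with 20 to 120 N. Pads are 22 mm wide; open, the fingers measure 114 mm over their backs; the gripper's body (76 mm by 85 mm) begins 54 mm behind the grasp point. The pads swing forward as they close: fully open they stand 13 mm farther back than shut.
Start: joints at [-1.399, 0.15, 1.437, -0, 1.554, -0.134], TCP at [0.173, -0.548, 0.231] pointing down, gripper open.
Joint ranges: [-2.8, 2.8], [-0.68, 2.1], [0.12, 2.68], [-1.39, 4.53], [0.16, 2.79], [-2.81, 2.81]. Speed limits (rad/s): [1.89, 1.89, 2.22, 3.01, 3.01, 3.01].

### API

Orientations are given as [roll, pitch, yaw] about the fixed x, y, z axes, in that order (R = Rz(yaw) Ry(pitch) Rx(roll)).
In Python, from cell import r, cams, ticket gives the robot as it stands. The module is installed in compiled form; this text tells all that it offers.
- The arm moves only by the tool step_arm, never from a script. Its argument "plan" is a list of rows, each a list of 6 numbers: the shift along the tool's x, y, z in m, then the turn, a rotation vector about the tool's x, y, z in degrees. In form: [[tx, ty, tz, wx, wy, wz], ...]. A call has 1 to 8 rows; each row shifts and turns the commanded pose from where the row before left it, along the tool's axes as they then stand; what a row does not reach is not made up. A row lasts 1/12 s, in which the tool goes at most 41.7 mm and 7.16 degrees, less where a joint would pass 70% of its speed; a pose out of reach is approached as far as the arm can. A call is refused whole if a number of a shift passes 0.0417 or a number of a turn 7.16, either way. A call with a gripper value outside its range is refused whole. "gripper" is the finger opening in m, from 0 to 0.0854, set as the call begins (left out, the last holds). The fingers move at their own pace and stop on an object; "squeeze" is the grip in N (left out, the last holds). Time passes only in rows, so rows that do not move let the fingers close. It gives the time, the measured TCP pose, the force and the opening at its end, in the units of the state.
- r.observe(): the state, without advancing time (a new reading comes with each control period).
- cams.capture(name): name is "side" or "top"; returns a dict with "img" (384x512x3 uint8, red, green, blue), "range_z" (384x512 float32, m along the optical axis (not along the pixel's ray), 0 where there is no reading), "mtx" (3x3 intrinsics, pixels), "camera_from_world" (4x4, takes a point from world to camera coordinates). Camera axes: x right, y down, z forward; pixel columns grow to the right and rows downward; lengths in m; the calibration is good to about 2 mm. A picture is of the moment at which its call begins.
- ticket.finish_job(): hands the job in, once; it reports no verdict.
Trained networks look in the newest picture that a camera, given by its name, has taken for a name from the list of things; names that differ only in an ending like _2 or _b are one class to them, and where a whole thing is asked for, a point or a joint stands for the part that bears it (a point fixed in the world has none). Each returns a list of dicts, best first, with "p" (0 to 1); they miss things now and then, are a little off and sometimes report something else, mostly with a low value. They report only what shows in the picture. A call takes as long as a camera call. They do not tell look-alikes from the thing itself.
- cams.outline_of(label, camera): "pixels" (384x512 bool, what is visible of it) and "xy" ([column, row] in pixels, amid what is visible of it).
- cams.pinpoint(label, camera): "xy" ([column, row] in pixels: a listed point, or the origin of a listed thing).
The state is a dict: "t": time; "qpos": joint angles; "qd": joint speeds; "tau": joint torques, N m; "tcp_pos": TCP position; "tcp_rot": TCP orientation; "force": force on the tool from outside, world axes, zero at the start; "wrist_torque": the same for the moment, N m; "opening": finger opening in m.
Only numpy, scipy, OpenCV 4.12 (cv2) and the standard library are available. Lean on these libraries where they do the work, as an engineer would, in place of code of your own. Each camera call takes 0.05 s, during which the arm holds its last target. There are 200 camera calls.

### The job

The portable air pump for the specimen trays needs new batteries: press its orange snap tab gently inward until the yellow battery cover pops up, then take the cover by its grip rib, ease its far edge out from under the pump's lip, and lift it off without forcing it. Set the cover down, rib up, inside the shallow, empty white tray beside the pump (do not drop it), let go, and leave everything else where it stands.

Things in the scene. Friction and masses are not known exactly. Their poses are not given: they have to be found in the camera images.
- pump: Dark slate battery air pump, a box 160 (x) x 110 (y) x 70 mm tall, fixed. Origin: centre of its underside; x points from the face with the orange tab (at x = -80) to the lip end. The robot must not load the pump or its tab with more than 14 N, and the cover must not be forced against the pump (25 N).
- tab_slot (a point): Centre of the tab's slot in that face (pump frame -80, 0, 50 mm): a point on the pump, not the tab. The orange tab pad, 36 mm wide, 36 to 62 mm above the table, stands 10 to 36 mm out of the face; how far differs from pump to pump: feel for it. Push along pump +x: 2 N starts it, 4 to 7 N frees the cover.
- tab_hook (a point): Fixed point inside the pump by the tab's hook (pump frame -38, 0, 53 mm). Pushed in 4 to 6 mm from rest the tab frees the cover, whose tab end then pops up; the tab's hard stop is at 7 mm (5 to 8 N). It springs back when let go. A cover pressed down again would latch.
- pump_lip (a point): Edge of the lip bar (pump frame 63, 0, 72 mm): the bar, x = 63 to 80, full width, 72 to 77 mm above the table, overhangs the cover's far edge by 7 mm. After it pops up, the cover must be drawn towards the tab end (pump -x) by 9 to 16 mm, level, before it can be lifted. The bay leaves the cover 2 mm of play.
- cover: Yellow battery cover, 70 to 130 g: plate 132 (x) x 88 (y) x 5 mm, on it a grip rib 50 (x) x 16 (y) x 26 mm high. Origin: centre of the rib, 13 mm above the plate's top; plate from x = -47 (tab end) to +85. Fitted: axes as the pump's, origin at pump (-15, 0, 83) mm; popped up: tab end up 12 mm, tilt 0.09 rad, origin up about 8 mm.
- cover_edge (a point): Middle of the cover's tab-end edge, on the plate's top (cover frame -47, 0, -13 mm): 70 mm above the table when latched, 80 to 83 when popped up. Under the plate a leg (cover x = -31 to -19) hangs 18 mm down, so on a flat floor the cover rests tilted 0.17 rad, its origin 30 to 35 mm above that floor.
- tray_empty: The empty white sorting tray, 260 (x) x 200 (y) x 40 mm high, wall and floor 4 mm thick, fixed; origin at the centre of its underside. It stands to the left or the right of the pump; the other, equal tray holds specimens.
- tray_finds: The other white tray of the same size, holding brown rubble and specimens; fixed. Leave alone. Origin at the centre of its underside.
- cup_blue: Bystander: blue open plastic cup, 95 mm high, 84 mm across, stands beyond the pump, loose; leave it where it is. Origin under its middle.
- beaker_grey: Bystander: grey open plastic beaker, 85 mm high, 76 mm across, stands beyond the pump, loose; leave it where it is. Origin under its middle.
- jar: Bystander: jar with red cap, 85 mm high, 60 mm across, stands beyond the pump, loose; leave it where it is. Origin under its middle.
- cell_a: Bystander: fresh battery cell, black with a brass band, 48 mm high, 25 mm across, stands beyond the pump, loose; leave it where it is. Origin under its middle.
- cell_b: Bystander: fresh battery cell, black with a brass band, 48 mm high, 25 mm across, stands beyond the pump, loose; leave it where it is. Origin under its middle.
- brush: Bystander: brush, 160 mm long, lies beyond the pump, loose; leave it where it is. Origin under its middle.
Things that resemble listed ones, but are neither listed nor needed, are in the scene too. Several things have the shape of the cover; the one meant has the colours described above.

How it is judged:
On the way, in this order (a step that is already met when the one before it is completed fails the run):
1. The cover has popped up at the tab end (its edge 7 mm or more above latched) and still lies in the pump (z of cover_edge in the frame of pump between 0.077 and 0.1 m and horizontal distance between cover_edge and tab_slot below 0.035 m), for 0.2 s.
2. The cover is lifted clear of the pump in the gripper (z of cover in the frame of pump above 0.115 m and contact force between the fingers and cover above 0.5 N), for 0.1 s.
At the end, for the whole second after the job is handed in: The cover lies at rest inside the empty tray, on its floor (its origin within 100 mm along and 75 mm across the tray's centre, less than 46 mm above the tray's underside), rib up (tilt under 0.3 rad), released (x of cover in the frame of tray_empty between -0.1 and 0.1 m and y of cover in the frame of tray_empty between -0.075 and 0.075 m and z of cover in the frame of tray_empty below 0.046 m and angle between cover's own z axis and vertical below 0.3 rad and linear speed of cover below 0.02 m/s); the robot touches nothing.
It fails at once if The pump or its tab is pressed or knocked with more than 14 N by the robot (contact force between any of the fingers, the arm and pump above 14 N).
It fails at once if The cover is forced against the pump with more than 25 N (contact force between cover and pump above 25 N).
It fails at once if The cover is dropped: falling free more than 80 mm above the table away from the pump (horizontal distance between cover and pump above 0.12 m and height (world z) of cover above 0.08 m and contact force between the fingers and cover below 0.05 N).
It fails at once if A bystander (cup, beaker, jar, cell or brush) is moved more than 20 mm (distance of any of cup_blue, beaker_grey, jar, cell_a, cell_b, brush from where it was at the start of the episode above 0.02 m).
It also fails if it takes over 64 s, if anything falls off the work surface, if the arm or the gripper's body presses on something with over 40 N, if the wrist force passes 120 N, or if a joint passes its speed limit or range.

## Working session

There is one attempt and no reset: what is moved stays moved. The work goes in short steps, Python scripts to look and compute and a tool call to move; the robot and the scene stay as the last step left them, time stands still between calls to the robot, and variables do not carry over. Pictures are saved under pics/ and viewed, on a budget of 10 in all, crops included, one or two more only if the job needs it, and the job is handed in when it is done.

Besides the shell and the picture viewer there is one more tool, called after ">>>" in YAML: its name, and indented under it one key for each argument. step_arm: Moves the arm, as the interface text tells. Its arguments: {"type":"object","properties":{"plan":{"type":"array"},"gripper":{"type":"number"},"squeeze":{"type":"number"}},"required":["plan"]}

```bash
mkdir -p pics
cat > h.py <<'E'
import numpy as np, cv2
from cell import r, cams, ticket
def world(c,uv,z=None):
    """pixel -> world, on plane z or from the depth image"""
    K,T=c["mtx"],c["camera_from_world"]; R,t=T[:3,:3],T[:3,3]
    d=np.linalg.inv(K)@np.array([uv[0],uv[1],1.])
    if z is None: return R.T@(d*c["range_z"][int(round(uv[1])),int(round(uv[0]))]-t)
    o=-R.T@t; w=R.T@d; return o+w*(z-o[2])/w[2]
def cloud(c):
    v,u=np.indices(c["range_z"].shape); Z=c["range_z"]
    P=np.stack([u,v,np.ones_like(u)],-1)@np.linalg.inv(c["mtx"]).T*Z[...,None]
    T=c["camera_from_world"]; return (P-T[:3,3])@T[:3,:3]
def proj(c,p):
    T=c["camera_from_world"]; q=c["mtx"]@(T[:3,:3]@np.asarray(p)+T[:3,3]); return q[:2]/q[2]
def save(c,name): cv2.imwrite("pics/"+name,c["img"][:,:,::-1])
E
python3 - <<'E'
from h import *
print(r.observe())
a={n:cams.capture(n) for n in("top","side")}
np.set_printoptions(precision=4,suppress=True)
cv2.imwrite("pics/1.png",cv2.resize(np.vstack([a["top"]["img"],a["side"]["img"]])[:,:,::-1],(400*1,600)) if 0 else np.hstack([cv2.resize(a[n]["img"],(400,300)) for n in a])[:,:,::-1])
save(a["top"],"1t.png")
Z={"pump":0,"tab_slot":.05,"pump_lip":.072,"cover":.083,"cover_edge":.07,"tray_empty":0,"tray_finds":0}
for n in a:
    for l in Z:
        for d in cams.pinpoint(l,n)[:3]: print(n,l,round(d["p"],2),np.round(d["xy"]),world(a[n],d["xy"],Z[l]))
E
```

```text
{'t': 0.0, 'qpos': array([-1.39897854e+00,  1.50972115e-01,  1.43801530e+00,  4.13717357e-05,
        1.55379988e+00, -1.33995449e-01]), 'qd': array([ 9.19279942e-04, -6.55257354e-04, -1.19730475e-03, -9.52593269e-05,
        4.86091325e-05, -3.23329388e-07]), 'tau': array([-5.14168369e-04, -7.13062191e+01, -5.70866454e+01, -2.42131791e-04,
        9.05946479e-03,  4.30089926e-05]), 'tcp_pos': array([ 0.17306945, -0.54808305,  0.2306912 ]), 'tcp_rot': array([-1.73940325,  1.56960097,  1.70800191]), 'force': array([ 0.66452612,  0.32046474, -0.76425397]), 'wrist_torque': array([-0.01230514,  0.00244899, -0.04291056]), 'opening': 0.08543390700592138}
top tab_slot 0.8 [252. 201.] [ 0.464 -0.005  0.05 ]
top pump_lip 0.57 [255. 150.] [ 0.6097 -0.0144  0.072 ]
top cover 0.98 [252. 175.] [ 0.5364 -0.0053  0.083 ]
top cover 0.78 [321. 264.] [ 0.2835 -0.1961  0.083 ]
top cover 0.67 [153. 286.] [0.227  0.2706 0.083 ]
top cover_edge 0.97 [255. 195.] [ 0.4798 -0.0126  0.07  ]
top cover_edge 0.95 [139. 289.] [0.2163 0.3146 0.07  ]
top cover_edge 0.61 [322. 245.] [ 0.3372 -0.2008  0.07  ]
top tray_empty 0.81 [143. 190.] [0.5006 0.3268 0.    ]
top tray_finds 0.76 [354. 182.] [ 0.5233 -0.3181  0.    ]
side pump 0.75 [251. 219.] [ 0.5473 -0.029   0.    ]
side tab_slot 0.6 [283. 208.] [ 0.4637 -0.0142  0.05  ]
side pump_lip 0.7 [226. 193.] [ 0.6078 -0.0218  0.072 ]
side cover 0.89 [389. 314.] [0.2315 0.338  0.083 ]
side cover 0.55 [260. 194.] [ 0.5215 -0.0166  0.083 ]
side cover 0.45 [362. 177.] [ 0.2814 -0.1418  0.083 ]
side cover_edge 0.95 [404. 331.] [0.2065 0.3613 0.07  ]
side cover_edge 0.79 [279. 198.] [ 0.4757 -0.0245  0.07  ]
side cover_edge 0.7 [344. 180.] [ 0.3257 -0.1419  0.07  ]
side tray_empty 0.66 [241. 323.] [0.4918 0.3228 0.    ]
side tray_finds 0.94 [278. 167.] [ 0.5242 -0.3233  0.    ]
side tray_finds 0.18 [241. 323.] [0.4928 0.323  0.    ]
```

View pics/1t.png

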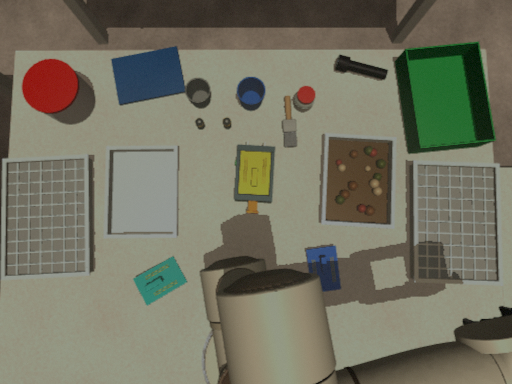

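View pics/1.png

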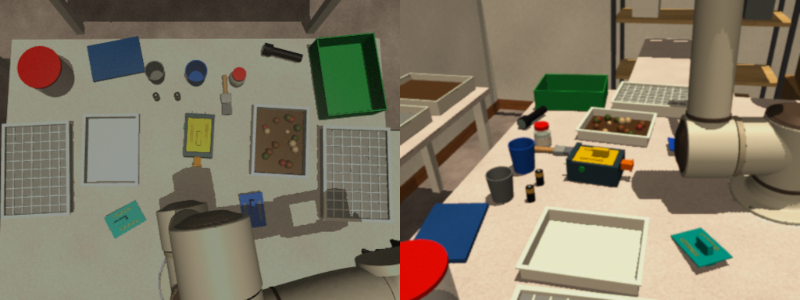

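The top view shows the pump at about (255,174) with the orange tab facing the robot at (252,207). The empty tray is on the left at (143,190) and the finds tray is on the right at (358,180). The teal and blue cover look-alikes are at (160,280) and (322,268).

Run:
```python
from h import *
from scipy.spatial.transform import Rotation as Ro
np.set_printoptions(precision=4,suppress=True)
print(Ro.from_euler('xyz',r.observe()["tcp_rot"]).as_matrix())
for n in("top","side"):
    c=cams.capture(n); P=cloud(c); hsv=cv2.cvtColor(c["img"],cv2.COLOR_RGB2HSV)
    near=(np.hypot(P[...,0]-.54,P[...,1]+.01)<.16)&(c["range_z"]>0)
    ye=near&(hsv[...,0]>22)&(hsv[...,0]<35)&(hsv[...,1]>150)&(P[...,2]>.05)
    og=near&(hsv[...,0]>5)&(hsv[...,0]<20)&(hsv[...,1]>150)&(P[...,2]>.03)
    bx=near&(P[...,2]>.03)&~og&(P[...,0]<.66)&(P[...,0]>.44)
    for k,m in(("yellow",ye),("rib",ye&(P[...,2]>.088)),("tab",og),("box",bx)):
        Q=P[m]
        if len(Q)<5: print(n,k,len(Q)); continue
        (cx,cy),s,a=cv2.minAreaRect(Q[:,:2].astype(np.float32))
        print(n,k,len(Q),"rect",np.array([cx,cy,*s,a]),"mean",Q.mean(0),"z5/95",np.percentile(Q[:,2],[5,95]),"x5/95",np.percentile(Q[:,0],[1,5,95]))
    if n=="top":
        for s,(x0,y0) in {"empty":(.5,.327),"finds":(.523,-.32)}.items():
            m=(P[...,2]>.03)&(P[...,2]<.06)&(abs(P[...,0]-x0)<.17)&(abs(P[...,1]-y0)<.125)
            print(s,cv2.minAreaRect(P[m][:,:2].astype(np.float32)))
```

```text
[[-0.      0.301  -0.9536]
 [ 0.0001 -0.9536 -0.301 ]
 [-1.     -0.0001  0.    ]]
top yellow 1264 rect [ 0.5455 -0.0106  0.0874  0.125  86.1648] mean [ 0.5447 -0.0109  0.0706] z5/95 [0.0649 0.094 ] x5/95 [0.4853 0.4886 0.6004]
top rib 97 rect [ 0.5299 -0.0114  0.0142  0.0491 89.6311] mean [ 0.5287 -0.0113  0.0949] z5/95 [0.0916 0.0986] x5/95 [0.5055 0.5076 0.5506]
top tab 97 rect [ 0.4477 -0.0045  0.0289  0.0333 88.8023] mean [ 0.4473 -0.0053  0.0583] z5/95 [0.0554 0.062 ] x5/95 [0.4311 0.4312 0.4631]
top box 2135 rect [ 0.543  -0.0114  0.1119  0.1989 86.5565] mean [ 0.5442 -0.0124  0.0698] z5/95 [0.0632 0.0793] x5/95 [0.4624 0.47   0.6182]
empty ((0.4951559901237488, 0.32385504245758057), (0.2741253972053528, 0.21571190655231476), 0.35087820887565613)
finds ((0.5262917280197144, -0.32301151752471924), (0.21566489338874817, 0.27475109696388245), 86.46869659423828)
side yellow 673 rect [ 0.5419 -0.0107  0.097   0.1298 89.1682] mean [ 0.5419 -0.0013  0.0738] z5/95 [0.0699 0.0973] x5/95 [0.4803 0.4838 0.6002]
side rib 51 rect [ 0.5281 -0.0046  0.0122  0.0491 89.6139] mean [ 0.5254 -0.0055  0.0976] z5/95 [0.096 0.1  ] x5/95 [0.5037 0.5043 0.5497]
side tab 213 rect [ 0.4448 -0.0132  0.0605  0.0364 86.0698] mean [0.445  0.0032 0.0557] z5/95 [0.0435 0.0638] x5/95 [0.4273 0.4283 0.4625]
side box 2683 rect [ 0.5411 -0.0087  0.1201  0.2007 88.227 ] mean [0.5414 0.0144 0.0656] z5/95 [0.0356 0.0881] x5/95 [0.4612 0.4668 0.6171]
```

>>> step_arm:
  plan:
    - [0,0,0,7.1,0,0]
    - [0,0,0,7.1,0,0]
    - [0,0,0,7.1,0,0]
    - [0,-0.02,-0.006,0,0,0]
    - [0,-0.033,-0.0103,0,0,0]
    - [0,-0.033,-0.0103,0,0,0]
    - [0,-0.033,-0.0103,0,0,0]
    - [0,-0.033,-0.0103,0,0,0]
  gripper: 0
  squeeze: 20

```text
t: 1.57
tcp_pos: [0.2304, -0.3982, 0.2312]
tcp_rot: [-2.247, 1.571, 0.828]
force: [0.8, 0.5, 0.4]
opening: -0.0001
```

>>> step_arm:
  plan:
    - [0,-0.033,-0.0103,0,0,0]
    - [0,-0.033,-0.0103,0,0,0]
    - [0,-0.033,-0.0103,0,0,0]
    - [0,-0.033,-0.0103,0,0,0]
    - [0,-0.033,-0.0103,0,0,0]
    - [0,-0.033,-0.0103,0,0,0]
    - [0,-0.033,-0.0103,0,0,0]
    - [0,-0.033,-0.0103,0,0,0]

```text
t: 2.23
tcp_pos: [0.33, -0.1402, 0.2316]
tcp_rot: [2.684, 1.57, -0.524]
force: [2.0, -0.1, 0.6]
opening: 0.0002
```

>>> step_arm:
  plan:
    - [0,-0.033,-0.0103,0,0,0]
    - [0,-0.033,-0.0103,0,0,0]
    - [0,-0.033,-0.0103,0,0,0]
    - [0,-0.02,-0.0103,0,0,0]
    - [0,0,0,0,0,0]
    - [0,0,0,0,0,0]

```text
t: 2.73
tcp_pos: [0.3789, -0.0249, 0.2313]
tcp_rot: [0.031, 1.571, 3.11]
force: [0.2, 0.3, -0.0]
opening: -0.0003
```

>>> step_arm:
  plan:
    - [0,-0.025,0,0,0,0]
    - [0.035,0,0,0,0,0]
    - [0.035,0,0,0,0,0]
    - [0.035,0,0,0,0,0]
    - [0.035,0,0,0,0,0]
    - [0.03,0,0,0,0,0]
    - [0.015,0,0,0,0,0]
    - [0,0,0,0,0,0]

```text
t: 3.4
tcp_pos: [0.3784, -0.0014, 0.0435]
tcp_rot: [-0.117, 1.566, 2.958]
force: [-0.1, 0.6, -1.0]
opening: 0.0002
```

>>> step_arm:
  plan:
    - [0,0,-0.006,0,0,0]
    - [0,0,-0.006,0,0,0]
    - [0,0,-0.006,0,0,0]
    - [0,0,-0.004,0,0,0]
    - [0,0,0,0,0,0]
    - [0,0,0,0,0,0]

```text
t: 3.9
tcp_pos: [0.4027, -0.0022, 0.0466]
tcp_rot: [-3.018, 1.571, 0.057]
force: [-1.4, 0.0, 0.5]
opening: 0.0002
```

Run:
```python
from h import *
o=r.observe(); print(o["tcp_pos"],o["force"])
c=cams.capture("side"); P=cloud(c)
np.set_printoptions(precision=4,suppress=True)
q=proj(c,[.45,0,.06]).astype(int); print(q)
x0,y0=q[0]-110,q[1]-80
cv2.imwrite("pics/2.png",cv2.resize(c["img"][max(y0,0):y0+160,x0:x0+220],None,fx=3,fy=3)[:,:,::-1])
```

```text
[ 0.40268567 -0.00224926  0.04662245] [-1.42758529  0.0269269   0.52114231]
[287 207]
```

View pics/2.png

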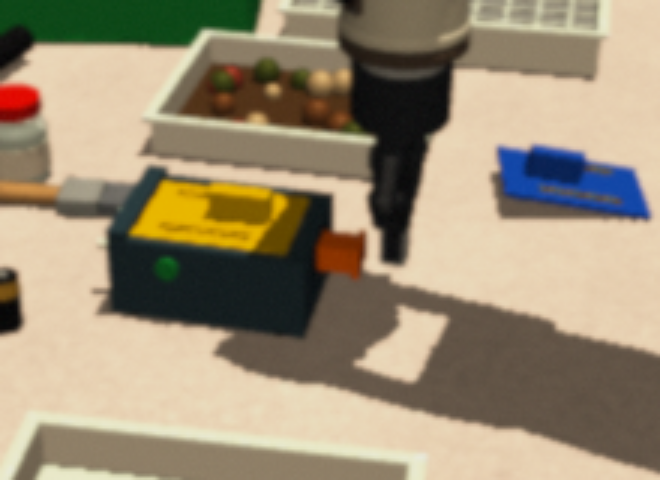

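The closed fingertip, at crop pixel (395,250), stands about 15 mm in front of the tab pad, whose edge is at (362,255). I'll feel forward now.

>>> step_arm:
  plan:
    - [0,0,-0.003,0,0,0]
    - [0,0,-0.003,0,0,0]
    - [0,0,-0.002,0,0,0]
    - [0,0,0,0,0,0]
    - [0,0,0,0,0,0]

```text
t: 4.37
tcp_pos: [0.4104, -0.0027, 0.0463]
tcp_rot: [-0.631, 1.571, 2.445]
force: [-0.1, 0.7, -0.4]
opening: -0.0001
```

>>> step_arm:
  plan:
    - [0,0,-0.001,0,0,0]
    - [0,0,-0.001,0,0,0]
    - [0,0,-0.001,0,0,0]
    - [0,0,0,0,0,0]
    - [0,0,0,0,0,0]
    - [0,0,0,0,0,0]

```text
t: 4.87
tcp_pos: [0.4133, -0.0029, 0.0463]
tcp_rot: [-0.932, 1.571, 2.144]
force: [-0.3, -0.2, 0.3]
opening: 0.0001
```

>>> step_arm:
  plan:
    - [0,0,-0.001,0,0,0]
    - [0,0,-0.001,0,0,0]
    - [0,0,0,0,0,0]
    - [0,0,0,0,0,0]
    - [0,0,0,0,0,0]

```text
t: 5.28
tcp_pos: [0.4153, -0.0031, 0.0463]
tcp_rot: [-0.632, 1.571, 2.444]
force: [-0.4, 0.6, 1.3]
opening: -0.0
```

>>> step_arm:
  plan:
    - [0,0,-0.001,0,0,0]
    - [0,0,-0.001,0,0,0]
    - [0,0,0,0,0,0]
    - [0,0,0,0,0,0]
    - [0,0,0,0,0,0]

```text
t: 5.7
tcp_pos: [0.4172, -0.0032, 0.0463]
tcp_rot: [-0.369, 1.57, 2.707]
force: [-2.5, 0.3, 1.4]
opening: -0.0
```

>>> step_arm:
  plan:
    - [0,0,-0.001,0,0,0]
    - [0,0,-0.001,0,0,0]
    - [0,0,0,0,0,0]
    - [0,0,0,0,0,0]
    - [0,0,0,0,0,0]

```text
t: 6.12
tcp_pos: [0.4193, -0.0033, 0.0463]
tcp_rot: [-1.271, 1.571, 1.804]
force: [-3.5, 0.0, 1.5]
opening: 0.0004
```

>>> step_arm:
  plan:
    - [0,0,-0.001,0,0,0]
    - [0,0,-0.001,0,0,0]
    - [0,0,0,0,0,0]
    - [0,0,0,0,0,0]
    - [0,0,0,0,0,0]

```text
t: 6.53
tcp_pos: [0.4213, -0.0035, 0.0463]
tcp_rot: [-0.825, 1.571, 2.251]
force: [-3.6, 0.6, 1.3]
opening: 0.0001
```

>>> step_arm:
  plan:
    - [0,0,-0.001,0,0,0]
    - [0,0,0,0,0,0]
    - [0,0,0,0,0,0]
    - [0,0,0,0,0,0]

```text
t: 6.87
tcp_pos: [0.4223, -0.0035, 0.0463]
tcp_rot: [-0.725, 1.571, 2.35]
force: [-4.9, 0.9, 2.0]
opening: -0.0003
```

```bash
cat >> h.py <<'E'
def cov(n):
    c=cams.capture(n); P=cloud(c); hsv=cv2.cvtColor(c["img"],cv2.COLOR_RGB2HSV)
    m=(np.hypot(P[...,0]-.54,P[...,1]+.01)<.16)&(c["range_z"]>0)&(hsv[...,0]>20)&(hsv[...,0]<35)&(hsv[...,1]>150)&(P[...,2]>.05)
    Q=P[m]; X=Q[:,0]
    for a in np.arange(.46,.62,.02):
        s=Q[(X>=a)&(X<a+.02)]
        if len(s)>3: print(n,round(a,2),len(s),"z med/max",np.round([np.median(s[:,2]),s[:,2].max()],4))
    return c,Q
E
python3 - <<'E'
from h import *
cov("side"); cov("top")
E
```

```text
side 0.48 156 z med/max [0.0834 0.0863]
side 0.5 186 z med/max [0.0831 0.1098]
side 0.52 175 z med/max [0.083  0.1079]
side 0.54 156 z med/max [0.0792 0.1057]
side 0.56 155 z med/max [0.0758 0.0798]
side 0.58 154 z med/max [0.0739 0.0774]
side 0.6 56 z med/max [0.0723 0.0762]
top 0.5 85 z med/max [0.0787 0.1094]
top 0.52 208 z med/max [0.0774 0.1075]
top 0.54 189 z med/max [0.0756 0.1048]
top 0.56 202 z med/max [0.0729 0.0793]
top 0.58 208 z med/max [0.0706 0.0764]
top 0.6 68 z med/max [0.0691 0.0747]
```

The cover has popped up: its tab end is now at about 0.083. I'll back off, rise, and move over the rib.

>>> step_arm:
  plan:
    - [0,0,0.005,0,0,0]
    - [0,0,0.015,0,0,0]
    - [0,0,0.015,0,0,0]
    - [-0.03,0,0,0,0,0]
    - [-0.03,0,0,0,0,0]
    - [-0.03,0,0,0,0,0]
    - [-0.03,0,0,0,0,0]
    - [-0.02,0,0,0,0,0]

```text
t: 7.63
tcp_pos: [0.3879, -0.0014, 0.1894]
tcp_rot: [3.03, 1.567, -0.178]
force: [-0.2, 0.3, 0.7]
opening: -0.0004
```

>>> step_arm:
  plan:
    - [0,0,-0.03,0,0,0]
    - [0,0,-0.03,0,0,0]
    - [0,0,-0.03,0,0,0]
    - [0,0,-0.03,0,0,0]
    - [0,0,-0.022,0,0,0]
    - [0,0,0,0,-5.2,0]
    - [0,0,0,0,0,0]
    - [0,0,0,0,0,0]
  gripper: 0.05

```text
t: 8.3
tcp_pos: [0.5295, -0.0106, 0.1855]
tcp_rot: [-0.003, 1.48, 3.073]
force: [-0.2, -0.8, -0.7]
opening: 0.0498
```

Run:
```python
from h import *
from scipy.spatial.transform import Rotation as Ro
np.set_printoptions(precision=4,suppress=True)
o=r.observe(); R=Ro.from_euler('xyz',o["tcp_rot"]).as_matrix(); print(o["tcp_pos"],o["force"]); print(R)
c,Q=cov("side"); rb=Q[Q[:,2]>.095]; print("rib",cv2.minAreaRect(rb[:,:2].astype(np.float32)),rb.mean(0))
print("plate",cv2.minAreaRect(Q[:,:2].astype(np.float32)))
for d in cams.pinpoint("cover","side")[:3]: print(d["xy"],world(c,d["xy"],.091))
print("delta tool", R.T@(np.array([.530,-.009,.115])-o["tcp_pos"]))
```

```text
[ 0.5295 -0.0106  0.1855] [-0.2281 -0.8204 -0.6947]
[[-0.0903 -0.0658 -0.9937]
 [ 0.0062 -0.9978  0.0655]
 [-0.9959 -0.0002  0.0905]]
side 0.48 157 z med/max [0.0833 0.0867]
side 0.5 199 z med/max [0.0833 0.1108]
side 0.52 177 z med/max [0.0832 0.1082]
side 0.54 149 z med/max [0.0789 0.1069]
side 0.56 160 z med/max [0.0756 0.0794]
side 0.58 148 z med/max [0.0741 0.0772]
side 0.6 55 z med/max [0.0725 0.0753]
rib ((0.5291701555252075, -0.005339974537491798), (0.01811259053647518, 0.04964735731482506), 89.09489440917969) [ 0.5262 -0.0035  0.1026]
plate ((0.5436059832572937, -0.010139785706996918), (0.10158848762512207, 0.1279238909482956), 89.80731201171875)
[388.8, 315.0] [0.2334 0.3501 0.091 ]
[362.7, 180.5] [ 0.2794 -0.1076  0.091 ]
[257.5, 195.3] [0.5218 0.0058 0.091 ]
delta tool [ 0.0702 -0.0016 -0.0068]
```

>>> step_arm:
  plan:
    - [0,-0.0026,-0.0096,0,0,0]
    - [0.025,0,0,0,0,0]
    - [0.025,0,0,0,0,0]
    - [0.02,0,0,0,0,0]
    - [0.01,0,0,0,0,0]
    - [0.006,0,0,0,0,0]
    - [0.006,0,0,0,0,0]
    - [0,0,0,0,0,0]

```text
t: 9.07
tcp_pos: [0.5305, -0.008, 0.0938]
tcp_rot: [-0.001, 1.48, 3.074]
force: [-0.6, 0.0, -0.0]
opening: 0.0497
```

>>> step_arm:
  plan:
    - [0.004,0,0,0,0,0]
    - [0.003,0,0,0,0,0]
    - [0.002,0,0,0,0,0]
    - [0,0,0,0,0,0]
    - [0,0,0,0,0,0]

```text
t: 9.48
tcp_pos: [0.5297, -0.008, 0.085]
tcp_rot: [-0.001, 1.48, 3.075]
force: [0.0, -0.4, -0.4]
opening: 0.0501
```

Run:
```python
from h import *
o=r.observe(); print(o["tcp_pos"],o["force"])
t=[]
for n in("side","top"):
    c=cams.capture(n); q=proj(c,[.53,-.01,.08]).astype(int)
    t.append(cv2.resize(c["img"][q[1]-50:q[1]+50,q[0]-50:q[0]+50],(400,400),interpolation=cv2.INTER_CUBIC))
cv2.imwrite("pics/3.png",np.hstack(t)[:,:,::-1])
```

```text
[ 0.52973462 -0.00801677  0.08497145] [ 0.04597754 -0.40956054 -0.37210031]
```

View pics/3.png

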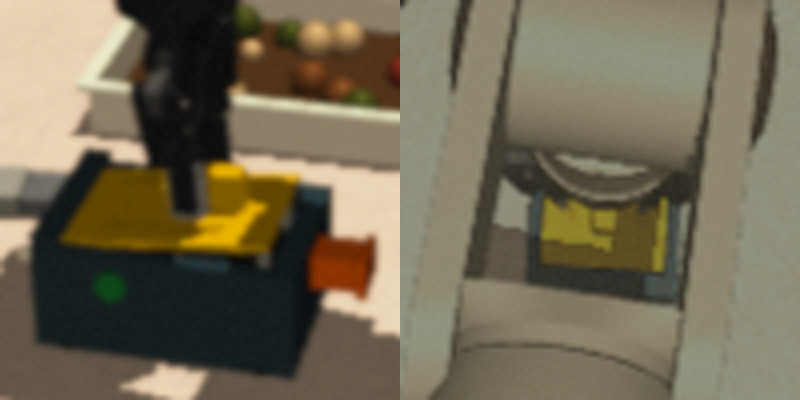

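The near finger, at (190,200), stands beside the rib with the plate still popped up. I'll close in stages and watch the sideways force.

>>> step_arm:
  plan:
    - [0,0,0,0,0,0]
    - [0,0,0,0,0,0]
    - [0,0,0,0,0,0]
    - [0,0,0,0,0,0]
    - [0,0,0,0,0,0]
  gripper: 0.022

```text
t: 10.0
tcp_pos: [0.5297, -0.008, 0.0849]
tcp_rot: [-0.001, 1.48, 3.075]
force: [0.1, 0.1, -0.3]
opening: 0.0223
```

>>> step_arm:
  plan:
    - [0,0,0,0,0,0]
    - [0,0,0,0,0,0]
    - [0,0,0,0,0,0]
  gripper: 0.018

```text
t: 10.25
tcp_pos: [0.5296, -0.0081, 0.0849]
tcp_rot: [-0.0, 1.48, 3.075]
force: [-0.1, -0.7, 0.4]
opening: 0.0181
```

>>> step_arm:
  plan:
    - [0,0,0,0,0,0]
    - [0,0,0,0,0,0]
    - [0,0,0,0,0,0]
  gripper: 0.013

```text
t: 10.5
tcp_pos: [0.5297, -0.008, 0.0849]
tcp_rot: [-0.002, 1.48, 3.074]
force: [0.3, -1.3, 1.7]
opening: 0.0154
```

>>> step_arm:
  plan:
    - [0,0,0,0,0,0]
    - [0,0,0,0,0,0]
    - [0.0001,0,0.001,0,0,0]
    - [0.0001,0,0.001,0,0,0]
    - [0.0001,0,0.001,0,0,0]
    - [0,0,0,0,0,0]
  gripper: 0
  squeeze: 35

```text
t: 11.0
tcp_pos: [0.5265, -0.0078, 0.0849]
tcp_rot: [-0.001, 1.48, 3.074]
force: [1.6, -0.5, 1.7]
opening: 0.0148
```

>>> step_arm:
  plan:
    - [0.0001,0,0.001,0,0,0]
    - [0.0001,0,0.001,0,0,0]
    - [0.0001,0,0.001,0,0,0]
    - [0,0,0,0,0,0]

```text
t: 11.33
tcp_pos: [0.5235, -0.0076, 0.0848]
tcp_rot: [-0.001, 1.48, 3.075]
force: [0.9, -0.5, 2.6]
opening: 0.0152
```

>>> step_arm:
  plan:
    - [0.0001,0,0.001,0,0,0]
    - [0.0001,0,0.001,0,0,0]
    - [0.0001,0,0.001,0,0,0]
    - [0,0,0,0,0,0]

```text
t: 11.67
tcp_pos: [0.5205, -0.0074, 0.0848]
tcp_rot: [-0.001, 1.48, 3.075]
force: [0.6, -0.2, 2.5]
opening: 0.0153
```

>>> step_arm:
  plan:
    - [0.0001,0,0.001,0,0,0]
    - [0.0001,0,0.001,0,0,0]
    - [0.0001,0,0.001,0,0,0]
    - [0,0,0.0005,0,0,0]
    - [0,0,0,0,0,0]

```text
t: 12.08
tcp_pos: [0.517, -0.0072, 0.0848]
tcp_rot: [-0.001, 1.48, 3.075]
force: [0.2, -0.3, 3.1]
opening: 0.0147
```

>>> step_arm:
  plan:
    - [-0.001,0,0.0001,0,0,0]
    - [-0.001,0,0.0001,0,0,0]
    - [0,0,0,0,0,0]
    - [0,0,0,0,0,0]

```text
t: 12.42
tcp_pos: [0.5169, -0.0072, 0.0866]
tcp_rot: [-0.001, 1.479, 3.074]
force: [0.4, 0.5, -1.7]
opening: 0.0152
```

>>> step_arm:
  plan:
    - [-0.001,0,0.0001,0,0,0]
    - [-0.001,0,0.0001,0,0,0]
    - [0,0,0,0,0,0]
    - [0,0,0,0,0,0]

```text
t: 12.75
tcp_pos: [0.5171, -0.0072, 0.0889]
tcp_rot: [-0.001, 1.48, 3.074]
force: [1.4, 1.0, -0.7]
opening: 0.0148
```

The cover now hangs free, with only its weight on the wrist. I'll lift it.

>>> step_arm:
  plan:
    - [-0.002,0,0.0002,0,0,0]
    - [-0.003,0,0.0003,0,0,0]
    - [-0.004,0,0.0004,0,0,0]
    - [-0.006,0,0.0006,0,0,0]
    - [-0.008,0,0.0007,0,0,0]
    - [0,0,0,0,0,0]

```text
t: 13.25
tcp_pos: [0.5177, -0.0073, 0.1139]
tcp_rot: [0.001, 1.482, 3.077]
force: [0.7, -0.4, -1.4]
opening: 0.0154
```

>>> step_arm:
  plan:
    - [-0.01,0,0.0009,0,0,0]
    - [-0.015,0,0.001,0,0,0]
    - [-0.02,0,0.002,0,0,0]
    - [-0.02,0,0.002,0,0,0]
    - [-0.015,0,0.001,0,0,0]
    - [0,0,0,0,0,0]
    - [0,0,0,0,0,0]

```text
t: 13.83
tcp_pos: [0.5176, -0.0072, 0.193]
tcp_rot: [0.0, 1.481, 3.076]
force: [0.6, -0.2, -1.0]
opening: 0.0149
```

Run:
```python
from h import *
from scipy.spatial.transform import Rotation as Ro
np.set_printoptions(precision=4,suppress=True)
o=r.observe(); R=Ro.from_euler('xyz',o["tcp_rot"]).as_matrix(); print(o["tcp_pos"],o["force"],o["opening"]);print(R)
c=cams.capture("side"); q=proj(c,[.53,-.01,.12]).astype(int)
cv2.imwrite("pics/4.png",cv2.resize(c["img"][q[1]-75:q[1]+75,q[0]-100:q[0]+100],(800,600))[:,:,::-1])
```

```text
[ 0.5176 -0.0072  0.193 ] [ 0.5818 -0.1645 -1.0256] 0.014902045336034076
[[-0.089  -0.0659 -0.9938]
 [ 0.0059 -0.9978  0.0657]
 [-0.996   0.      0.0892]]
```

View pics/4.png

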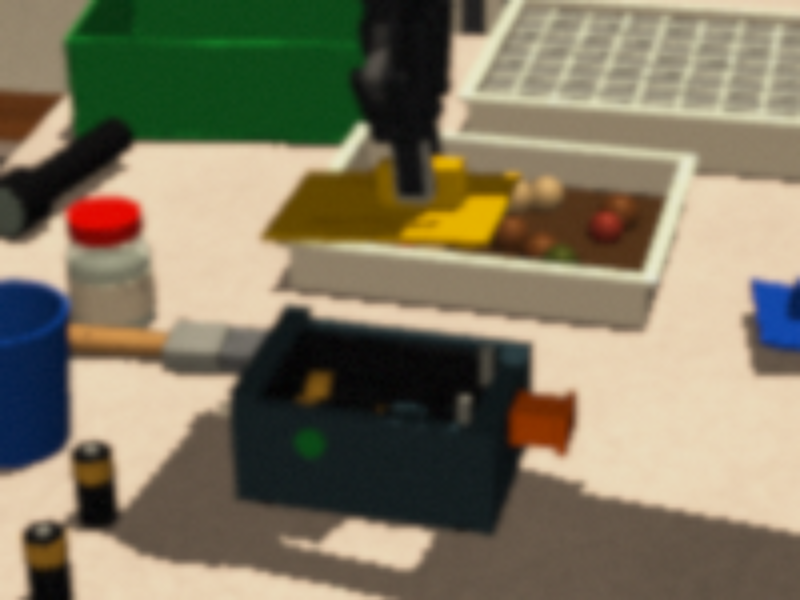

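The picture shows the cover hanging level-ish in the jaws at (410,200), the bay empty, and the bystanders untouched. Next I'll carry it left to the empty tray and turn it to its resting tilt.

>>> step_arm:
  plan:
    - [0.0002,-0.01,0.002,0,0,0]
    - [0.0003,-0.02,0.0038,0,0,0]
    - [0.0004,-0.025,0.0048,0,0,0]
    - [0.0004,-0.025,0.0048,0,0,0]
    - [0.0004,-0.025,0.0048,0,0,0]
    - [0.0004,-0.025,0.0048,0,0,0]
    - [0.0004,-0.025,0.0048,0,0,0]
    - [0.0004,-0.025,0.0048,0,0,0]

```text
t: 14.55
tcp_pos: [0.4936, 0.1764, 0.1916]
tcp_rot: [0.002, 1.479, 3.078]
force: [1.4, -0.2, -2.0]
opening: 0.0148
```

>>> step_arm:
  plan:
    - [0.0004,-0.025,0.0048,0,0,0]
    - [0.0004,-0.025,0.0048,0,0,0]
    - [0.0004,-0.025,0.0048,0,0,0]
    - [0.0004,-0.025,0.0048,0,0,0]
    - [0.0003,-0.02,0.0038,0,0,0]
    - [0.0003,-0.015,0.003,0,0,0]
    - [0.0002,-0.0125,0.002,0,0,0]
    - [0,0,0,0,0,0]

```text
t: 15.22
tcp_pos: [0.4753, 0.3258, 0.1917]
tcp_rot: [0.001, 1.479, 3.079]
force: [0.5, 0.0, -1.9]
opening: 0.0151
```

>>> step_arm:
  plan:
    - [0,0,0,0,-1.5,0]
    - [0,0,0,0,-1.5,0]
    - [0,0,0,0,-1.5,0]
    - [0,0,0,0,0,0]
    - [0,0,0,0,0,0]

```text
t: 15.63
tcp_pos: [0.4769, 0.323, 0.1922]
tcp_rot: [0.002, 1.401, 3.076]
force: [0.4, -0.1, -0.9]
opening: 0.015
```

Run:
```python
from h import *
from scipy.spatial.transform import Rotation as Ro
np.set_printoptions(precision=4,suppress=True)
o=r.observe(); R=Ro.from_euler('xyz',o["tcp_rot"]).as_matrix(); print(o["tcp_pos"],o["force"],o["opening"],o["qpos"]);print(R)
c=cams.capture("side"); P=cloud(c); hsv=cv2.cvtColor(c["img"],cv2.COLOR_RGB2HSV)
m=(P[...,1]>.2)&(P[...,1]<.42)&(c["range_z"]>0)&(hsv[...,0]>20)&(hsv[...,0]<35)&(hsv[...,1]>150)&(P[...,2]>.08)
Q=P[m]; print(Q.min(0),Q.max(0))
for a in np.arange(.42,.58,.02):
    s=Q[(Q[:,0]>=a)&(Q[:,0]<a+.02)]
    if len(s)>3: print(round(a,2),len(s),np.median(s[:,2]),s[:,2].max(),s[:,2].min())
q=proj(c,[.5,.32,.12]).astype(int); print(q)
y0=max(q[1]-75,0);x0=max(q[0]-100,0)
cv2.imwrite("pics/5.png",cv2.resize(c["img"][y0:y0+150,x0:x0+200],(800,600))[:,:,::-1])
```

```text
[0.4769 0.323  0.1922] [ 0.4289 -0.1253 -0.8699] 0.014976697641848504 [0.417  0.2612 1.3931 0.0789 1.6381 2.0546]
[[-0.169  -0.0674 -0.9833]
 [ 0.0111 -0.9977  0.0664]
 [-0.9856  0.0003  0.1693]]
[0.4258 0.2753 0.1703] [0.5572 0.3724 0.2401]
0.42 227 0.194125775091122 0.19759142565535942 0.1901881443276834
0.44 423 0.1922660736695002 0.2179517007309932 0.18849493420517902
0.46 275 0.18913159565365614 0.21715053985975546 0.18397586816332348
0.48 247 0.1854534342878029 0.24009863368093481 0.18094898681390179
0.5 281 0.1808794479251871 0.21038434946567813 0.17698075653391784
0.52 337 0.1774092164182142 0.18058729306718027 0.172798288143561
0.54 244 0.17427901379281505 0.17690557209884386 0.1702884157942059
[234 271]
```

View pics/5.png

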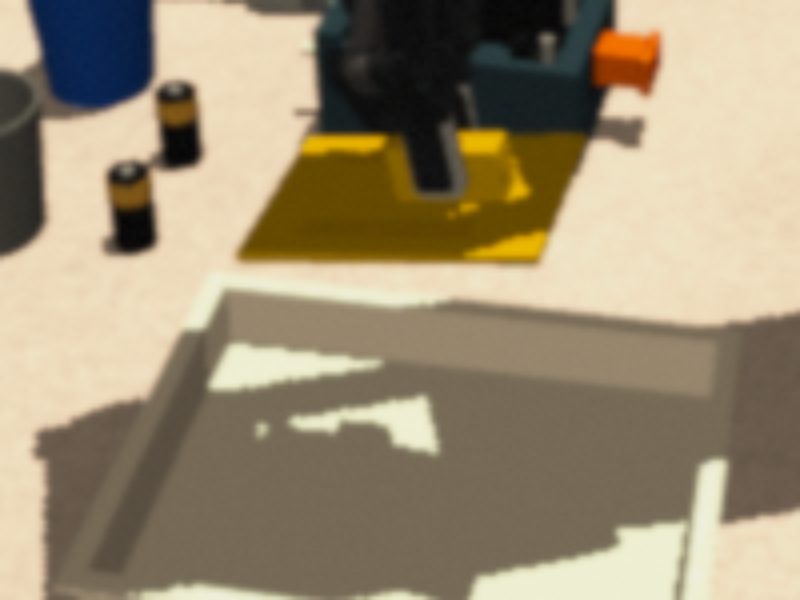

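The cover is held over the tray at (400,200) with slope 0.167 rad. I'll lower it.

>>> step_arm:
  plan:
    - [0.015,0,-0.0026,0,0,0]
    - [0.025,0,-0.0043,0,0,0]
    - [0.03,0,-0.0052,0,0,0]
    - [0.03,0,-0.0052,0,0,0]
    - [0.02,0,-0.0034,0,0,0]
    - [0.015,0,-0.0026,0,0,0]
    - [0.01,0,-0.0017,0,0,0]
    - [0,0,0,0,0,0]

```text
t: 16.35
tcp_pos: [0.4757, 0.3232, 0.0438]
tcp_rot: [0.007, 1.399, 3.082]
force: [0.0, -1.2, -1.4]
opening: 0.0152
```

>>> step_arm:
  plan:
    - [0.002,0,-0.0003,0,0,0]
    - [0.002,0,-0.0003,0,0,0]
    - [0.002,0,-0.0003,0,0,0]
    - [0.001,0,-0.0002,0,0,0]
    - [0,0,0,0,0,0]
    - [0,0,0,0,0,0]

```text
t: 16.85
tcp_pos: [0.4765, 0.3238, 0.0387]
tcp_rot: [-0.002, 1.402, 3.074]
force: [0.4, 0.0, -1.0]
opening: 0.0154
```

>>> step_arm:
  plan:
    - [0.001,0,-0.0002,0,0,0]
    - [0.001,0,-0.0002,0,0,0]
    - [0.001,0,-0.0002,0,0,0]
    - [0,0,0,0,0,0]
    - [0,0,0,0,0,0]

```text
t: 17.27
tcp_pos: [0.4764, 0.3237, 0.0353]
tcp_rot: [-0.0, 1.401, 3.075]
force: [-0.7, -0.1, -1.4]
opening: 0.0151
```

>>> step_arm:
  plan:
    - [0.001,0,-0.0002,0,0,0]
    - [0.001,0,-0.0002,0,0,0]
    - [0,0,0,0,0,0]
    - [0,0,0,0,0,0]

```text
t: 17.6
tcp_pos: [0.4765, 0.3237, 0.0332]
tcp_rot: [0.0, 1.401, 3.076]
force: [0.8, 0.8, 0.0]
opening: 0.0153
```

>>> step_arm:
  plan:
    - [0.001,0,-0.0002,0,0,0]
    - [0,0,0,0,0,0]
    - [0,0,0,0,0,0]

```text
t: 17.85
tcp_pos: [0.4766, 0.3237, 0.0323]
tcp_rot: [-0.001, 1.401, 3.075]
force: [0.3, 0.5, -1.1]
opening: 0.0148
```

>>> step_arm:
  plan:
    - [0.001,0,-0.0002,0,0,0]
    - [0,0,0,0,0,0]
    - [0,0,0,0,0,0]

```text
t: 18.1
tcp_pos: [0.4766, 0.3237, 0.0312]
tcp_rot: [-0.0, 1.401, 3.075]
force: [1.1, -0.4, -1.0]
opening: 0.0149
```

>>> step_arm:
  plan:
    - [0.001,0,-0.0002,0,0,0]
    - [0,0,0,0,0,0]
    - [0,0,0,0,0,0]

```text
t: 18.35
tcp_pos: [0.4767, 0.3237, 0.0303]
tcp_rot: [-0.001, 1.402, 3.075]
force: [-0.5, 0.3, -0.4]
opening: 0.0153
```

>>> step_arm:
  plan:
    - [0.001,0,-0.0002,0,0,0]
    - [0,0,0,0,0,0]
    - [0,0,0,0,0,0]

```text
t: 18.6
tcp_pos: [0.4767, 0.3238, 0.0299]
tcp_rot: [-0.002, 1.402, 3.073]
force: [-3.2, -0.6, 8.9]
opening: 0.0148
```

>>> step_arm:
  plan:
    - [0.001,0,-0.0002,0,0,0]
    - [0,0,0,0,0,0]
    - [0,0,0,0,0,0]

```text
t: 18.85
tcp_pos: [0.4767, 0.3238, 0.0297]
tcp_rot: [-0.003, 1.402, 3.073]
force: [-8.1, -4.0, 21.0]
opening: 0.0153
```

It touched down at TCP z of about 0.030. I'll ease off the last 2 mm and release.

>>> step_arm:
  plan:
    - [-0.001,0,0.0002,0,0,0]
    - [-0.0008,0,0.0001,0,0,0]
    - [0,0,0,0,0,0]
    - [0,0,0,0,0,0]

```text
t: 19.18
tcp_pos: [0.4767, 0.3237, 0.0301]
tcp_rot: [-0.001, 1.402, 3.074]
force: [-1.1, 0.3, 2.5]
opening: 0.0156
```

>>> step_arm:
  plan:
    - [0,0,0,0,0,0]
    - [0,0,0,0,0,0]
    - [0,0,0,0,0,0]
    - [0,0,0,0,0,0]
    - [0,0,0,0,0,0]
    - [0,0,0,0,0,0]
  gripper: 0.045

```text
t: 19.68
tcp_pos: [0.4767, 0.3237, 0.03]
tcp_rot: [-0.0, 1.401, 3.075]
force: [-0.0, 0.2, 0.1]
opening: 0.0449
```

>>> step_arm:
  plan:
    - [-0.005,0,0,0,0,0]
    - [-0.01,0,0,0,0,0]
    - [-0.02,0,0,0,0,0]
    - [-0.03,0,0,0,0,0]
    - [-0.03,0,0,0,0,0]
    - [-0.03,0,0,0,0,0]
    - [-0.03,0,0,0,0,0]
    - [0,0,0,0,0,0]

```text
t: 20.35
tcp_pos: [0.505, 0.3225, 0.1899]
tcp_rot: [-0.025, 1.409, 3.051]
force: [1.9, -0.2, 0.4]
opening: 0.0447
```

Run:
```python
from h import *
np.set_printoptions(precision=4,suppress=True)
o=r.observe(); print(o["t"],o["tcp_pos"],o["force"],o["opening"])
c=cams.capture("side"); P=cloud(c); hsv=cv2.cvtColor(c["img"],cv2.COLOR_RGB2HSV)
m=(P[...,1]>.2)&(P[...,1]<.42)&(c["range_z"]>0)&(hsv[...,0]>20)&(hsv[...,0]<35)&(hsv[...,1]>150)
Q=P[m]; print(np.percentile(Q,[1,99],axis=0)); rb=Q[Q[:,2]>.045]; print("rib",len(rb),np.median(rb,0))
save(c,"6.png")
```

```text
20.35 [0.505  0.3225 0.1899] [ 1.9325 -0.1634  0.3685] 0.044735514093647
[[0.429  0.2819 0.0101]
 [0.5553 0.3703 0.0533]]
rib 217 [0.4741 0.3279 0.0498]
```

View pics/6.png

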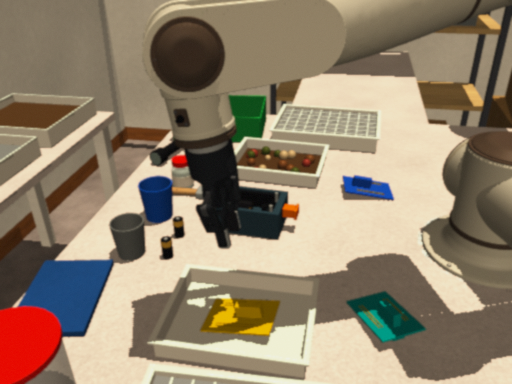

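The cover lies rib up inside the empty tray at (242,316). The gripper is clear above it and the bystanders stand where they were.

```bash
python3 -c "
from h import *
print(ticket.finish_job())"
```

```text
the job is handed in; nothing more can be done
None
```

The yellow cover is off the pump and lies rib up on the floor of the empty white tray. I handed the job in at about 20 s of the 64 s allowed; no verdict was reported.

- **Tab:** I pushed it in about 6 mm until the cover popped up. The wrist showed at most about 5 N while pushing, and the cover's tab end then measured about 83 mm above the table.
- **Drawing out and lifting:** I took the cover by its rib and drew it level about 12.5 mm towards the tab end, with readings of about 3 N. It then lifted with only its own weight on the wrist.
- **Setting down:** I turned it to its resting tilt of about 0.17 rad and lowered it until it touched the floor. The last millimetre pressed it onto the tray floor with about 21 N, so I eased off before releasing.

**Last checks:** the gripper was open and about 160 mm above the set-down height. The rib was near (0.474, 0.328), roughly 20 mm off the tray's centre. Its top was about 50 mm high, which puts the cover's origin at about 37 mm, below the 46 mm limit. In the last picture the bystanders looked undisturbed; I did not measure them.

**Disagreement:** the two cameras differed by 2 to 6 mm on the rib's sideways position. I used a value in between, and closing the jaws gave only about 1 N of sideways force. No check failed.

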